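Set the work support to its height mark and cam it shut

ROBOT

A 7-joint arm with a two-finger parallel gripper is mounted at the origin on the work surface; the furniture and walls round the work are solid. World frame = base frame: x ahead of the robot, y to its left, z up, the work surface at z = 0. Lengths are in m, angles in degrees, forces in N, time in s.
With the tool pointing down it reaches from about 0.425 to 0.95 m from the base axis. Payload 16.7 kg.
Tool frame: the origin (TCP) lies at the very end of the fingers, on their centre line; the grasp point (between the pads) lies 19 mm behind it; z points along the fingers, y is the line along which they close (so a half turn about z gives the same grasp; the last joint's range is limited). The gripper opens to 94 mm and grips with 3 to 60 N. Pads are 16 mm wide; open, the fingers measure 119 mm over their backs; the gripper's body (75 mm by 177 mm) begins 78 mm behind the grasp point.
Start: joints at [66.664, 24.414, 4.234, 92.017, -1.954, 63.644, -3.845], TCP at [0.172, -0.653, 0.205] pointing down, gripper open.
Joint ranges: [-163.25, 163.25], [-28.42, 122.38], [-70.27, 78.77], [12.13, 141.07], [-58.53, 238.53], [9.26, 117.41], [-156.51, 156.51]. Speed limits (degrees/s): [108.29, 108.29, 136.94, 136.94, 172.46, 172.46, 172.46].

INTERFACE

Orientations are given as [roll, pitch, yaw] about the fixed x, y, z axes, in that order (R = Rz(yaw) Ry(pitch) Rx(roll)).
In Python, from plant import robot, optics, spotter gives the robot as it stands.
- The arm moves only by the tool play_rows, never from a script. Its argument "series" is a list of rows, each a list of 2 entries, a list of its own where there are three numbers: the shift along the tool's x, y, z in cm, then the turn about the tool's z in degrees. In form: [[[tx, ty, tz], yaw], ...]. A call has 1 to 5 rows; each row is the pose to reach, as a shift and turn from the pose commanded when the call began, along the tool's axes at that moment; what a row does not reach only later rows make up. A row lasts 1/8 s, in which the tool goes at most 62.5 mm and 10.7 degrees, less where a joint would pass 70% of its speed; a pose out of reach is approached as far as the arm can. A call with a gripper value outside its range is refused whole. "hand" is the finger opening in cm, from 0 to 9.4, set as the call begins (left out, the last holds). The fingers move at their own pace and stop on an object; the grip force is fixed at half the most. Time passes only in rows, so rows that repeat a pose let the fingers close. It gives the time, the measured TCP pose, the force, the opening and the grip force at its end, in the units of the state.
- robot.read_state(): the state, without advancing time (a new reading comes with each control period).
- optics.read_camera(name): name is "side" or "top"; returns a dict with "pixels" (400x640x3 uint8, blue, green, red), "fx", "fy", "cx", "cy" (pixels), "eye" and "attitude" of the camera in the world. Camera axes: x right, y down, z forward; pixel columns grow to the right and rows downward; lengths in m; the calibration is good to about 2 mm. A picture is of the moment at which its call begins. There is no depth.
- robot.sign_off(): hands the job in; it is judged then, once.
Trained networks look in the newest picture that a camera, given by its name, has taken for a name from the list of things; names that differ only in an ending like _2 or _b are one class to them, and where a whole thing is asked for, a point or a joint stands for the part that bears it (a point fixed in the world has none). Each returns a list of dicts, best first, with "conf" (0 to 1); they miss things now and then, are a little off and sometimes report something else, mostly with a low value. They report only what shows in the picture. A call takes as long as a camera call.
- spotter.regions_of(thing, camera): "region" (400x640 bool, what is visible of it) and "bbox" ([left, top, width, height] in pixels, round what is visible of it).
- spotter.pinpoint(thing, camera): "point" ([column, row] in pixels: a listed point, or the origin of a listed thing).
The state is a dict: "t": time; "joint_positions": joint angles; "qd": joint speeds; "joint_torque": joint torques, N m; "ee_pos": TCP position; "tool_rot": TCP orientation; "wrist_force": force on the tool from outside, world axes, zero at the start; "torque": the same for the moment, N m; "opening": finger opening in m; "gripper_force": force on a finger pad.
Only numpy, scipy, OpenCV 4.12 (cv2) and the standard library are available. Lean on these libraries where they do the work, as an engineer would, in place of code of your own. Each camera call takes 0.05 s, during which the arm holds its last target. There are 200 camera calls.

TASK

Take the sliding leg of the bench work support by its black grip cap and draw it up until its red index disc is level with the red pointer on the gauge post. Then, still holding the leg at that mark, swing the orange cam lever round to its fully closed stop with the same hand, without letting the leg slip from the mark on the way. Finish while holding: keep the cap gripped with the leg level and the lever closed, and leave the pointer, battery, screw carton, glue bottle and sanding block where they stand.

Things in the scene. Friction and masses are not known exactly. Their poses are not given: they have to be found in the camera images.
- support: Grey foot of the work support, fixed to the bench; its place and yaw vary. Plate 120 x 190 x 12 mm, from 65 mm on the -y side to 125 mm on the +y side of its origin, which lies on the bench under the axis of the upright leg; z up. An aluminium gauge post (22 x 8 mm, top 116 mm above the bench) stands 90 mm from the axis on the +y side.
- grip (a point): Where to grip, from above: on the axis of the black cap on top of the leg, an upright cylinder 30 mm in diameter and 46 mm tall; the point is 26 mm above its underside, 90 mm above the middle of the index disc (120 mm above the bench with the leg down). The cap swivels freely on the leg, so a hand can turn about the vertical axis while it holds the leg up.
- cap: The same grip cap; origin on the leg's axis at the cap's underside.
- index (a point): Centre of the red index disc on the leg (60 mm in diameter, 4 mm thick), at half its thickness on the leg's axis, 30 mm above the bench with the leg down, as at the start. The leg slides straight up by up to 80 mm, weighs about 0.43 kg with cap and lever, and sinks again when let go, lever closed or not.
- pointer_tip (a point): Tip of the red pointer (4 mm thick, point at half its thickness), 38 mm from the leg's axis, pointing at it from the gauge post. It stands 70 to 102 mm above the bench, differently each time, and is clamped there. The leg is at the mark when the middle of the index disc is at this height.
- leg (a joint): Height of the leg above its lowest place in m, 0 to 0.080.
- lever (a joint): Angle of the orange cam lever in rad: 0 open, 0.90 closed against its stop; it turns anticlockwise (seen from above) about the leg's vertical axis to close. It rides up with the leg, has light friction (0.05 N m), stays where it is left, and starts between 0 and 0.12.
- lever_tip (a point): Outer part of the orange lever, 64 mm from the leg's axis, half-way up its blade: a radial upright plate 7 mm thick, 20 to 70 mm off the axis, from 16 mm below to 28 mm above the cap's underside. It stands beside the fingers that grip the cap: turn that hand anticlockwise and a finger's side pushes it shut. Open, it points 110 degrees clockwise from the support's x axis; closed, 58.
- spare_battery: Bystander: black and orange tool battery, 74 x 107 x 54 mm, origin under its centre.
- screw_carton: Bystander: brown carton, 61 x 90 x 55 mm, origin under its centre.
- glue_bottle: Bystander: yellow glue bottle with orange nozzle, 53 x 65 x 222 mm, standing, origin under its centre.
- sanding_block: Bystander: brown sanding block, 68 x 110 x 30 mm, origin under its centre.

How it is judged:
By the outcome, as a careful person would: the job done as asked, in the order asked, and still so for the second after the job is handed in, while the arm keeps its last pose, push and grip.
It also fails if it takes over 38 s, if anything falls off the work surface, if the arm or the gripper's body presses on something with over 40 N, if the wrist force passes 120 N, or if a joint passes its speed limit or range.

## Working session

There is one attempt and no reset: what is moved stays moved. The work goes in short steps, Python scripts to look and compute and a tool call to move; the robot and the scene stay as the last step left them, time stands still between calls to the robot, and variables do not carry over. Pictures are saved under pics/ and viewed, at most 10 in all, crops included, and the job is handed in when it is done.

Besides the shell and the picture viewer there is one more tool, called after "Call:" as name(argument=value, ...), one argument or row to a line, values as JSON. play_rows: Moves the arm, as the interface text tells. Its arguments: {"type":"object","properties":{"series":{"type":"array","items":{"type":"array"}},"hand":{"type":"number"}},"required":["series"]}

```bash
mkdir -p pics; ls; cat > h.py <<'E'
import numpy as np, cv2
from plant import robot, optics, spotter
def shot(n,f=None):
    c=optics.read_camera(n)
    if f: cv2.imwrite('pics/'+f,c['pixels'])
    return c
def rot(a):
    from scipy.spatial.transform import Rotation as R
    a=np.array(a)
    if a.shape==(3,3): return a
    return R.from_euler('xyz',a,degrees=True).as_matrix() if a.size==3 else R.from_quat(a).as_matrix()
def ray(c,p):
    d=np.array([(p[0]-c['cx'])/c['fx'],(p[1]-c['cy'])/c['fy'],1.])
    d=rot(c['attitude'])@d
    return np.array(c['eye']),d/np.linalg.norm(d)
def tri(rays):
    A=0;b=0
    for e,d in rays:
        P=np.eye(3)-np.outer(d,d);A=A+P;b=b+P@e
    x=np.linalg.solve(A,b)
    return x,[np.linalg.norm((np.eye(3)-np.outer(d,d))@(x-e)) for e,d in rays]
def proj(c,x):
    q=rot(c['attitude']).T@(np.array(x)-c['eye'])
    return [c['fx']*q[0]/q[2]+c['cx'],c['fy']*q[1]/q[2]+c['cy']]
E
python3 - <<'E'
from h import *
np.set_printoptions(precision=4,suppress=True)
cs={n:shot(n,n+'0.png') for n in('side','top')}
for n,c in cs.items(): print(n,c['eye'],c['attitude'],c['fx'])
for t in ['grip','index','pointer_tip','lever_tip','support','spare_battery','screw_carton','glue_bottle','sanding_block']:
    r=[]
    for n in cs:
        p=spotter.pinpoint(t,n)
        for q in p[:2]: print(t,n,np.array(q['point']),round(q['conf'],2))
        if p: r.append(ray(cs[n],p[0]['point']))
    if len(r)==2: print(' ->',*tri(r))
print(robot.read_state())
E
```

```text
pics
side [1.0961 0.0036 1.3689] [-151.9577    0.2074   94.2053] 419.3679183590785
top [ 0.2291 -0.0804  1.161 ] [-167.8606   -0.3672  -84.8346] 375.3598106740541
grip side [329.9 222.2] 0.45
grip top [299.4 169.7] 0.41
 -> [ 0.5335 -0.0069  0.1166] [np.float64(0.0026178499078093765), np.float64(0.0026178499078093713)]
index top [298.2 178.2] 0.82
pointer_tip side [340.5 230.1] 0.45
pointer_tip top [287.7 170.4] 0.39
 -> [0.5406 0.0305 0.0741] [np.float64(0.0032367537454207397), np.float64(0.0032367537454207423)]
lever_tip side [308.3 217. ] 0.67
lever_tip top [320.9 183.3] 0.59
lever_tip top [287.7 174.6] 0.23
 -> [ 0.5066 -0.0764  0.0883] [np.float64(0.0069560713017189175), np.float64(0.006956071301718944)]
support side [330.1 235.8] 0.94
support side [330.3 223.9] 0.27
support top [302.5 182.8] 0.6
 -> [ 0.5282 -0.008  -0.0134] [np.float64(0.001168479931296428), np.float64(0.001168479931296419)]
spare_battery side [442.1 241.5] 0.66
spare_battery top [180.1 169.6] 0.87
 -> [0.5302 0.3817 0.0083] [np.float64(0.0003594282022869942), np.float64(0.00035942820228699213)]
screw_carton s
[... 369 characters left out ...]
ing_block side [399.2 190.8] 0.57
sanding_block top [212.6 236.6] 0.78
 -> [ 0.3301  0.2452 -0.007 ] [np.float64(0.0062684357036271714), np.float64(0.006268435703627192)]
{'t': 1.0, 'joint_positions': array([66.6637, 24.4113,  4.2346, 92.0175, -1.9559, 63.6446, -3.8446]), 'qd': array([ 0.0153, -0.0912,  0.0156,  0.0395,  0.0555, -0.0462, -0.0965]), 'joint_torque': array([  0.0011, -93.553 ,   3.6623, -45.4559,  -0.0491,   0.0131,
         0.0001]), 'ee_pos': array([ 0.1721, -0.6527,  0.2055]), 'tool_rot': array([-179.9985,   -0.0036,   14.7658]), 'wrist_force': array([0.1066, 0.2455, 0.9705]), 'torque': array([ 0.0183, -0.0181,  0.0463]), 'gripper_force': 0.0, 'opening': 0.09419918671441699}
```

```bash
python3 - <<'E'
import cv2,numpy as np
a=cv2.imread('pics/side0.png')[170:290,280:380];b=cv2.imread('pics/top0.png')[120:240,250:350]
cv2.imwrite('pics/c0.png',cv2.resize(np.hstack([a,b]),(800,480),interpolation=cv2.INTER_CUBIC))
E
```

```text
(no output)
```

View pics/c0.png

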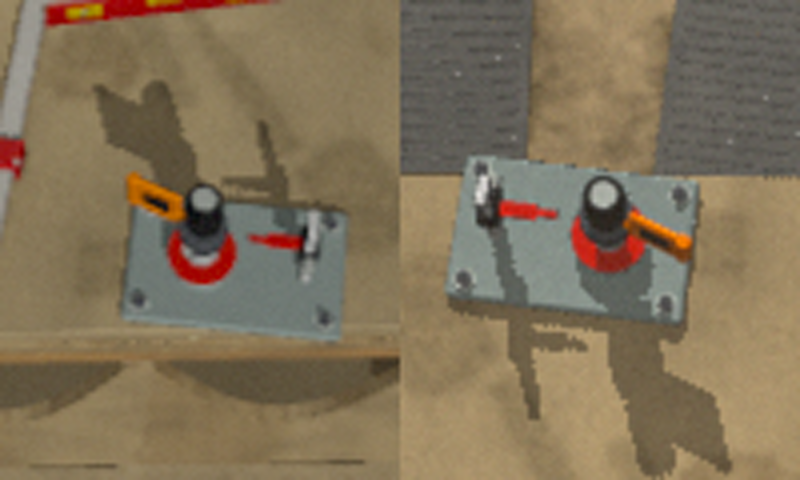

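View pics/side0.png

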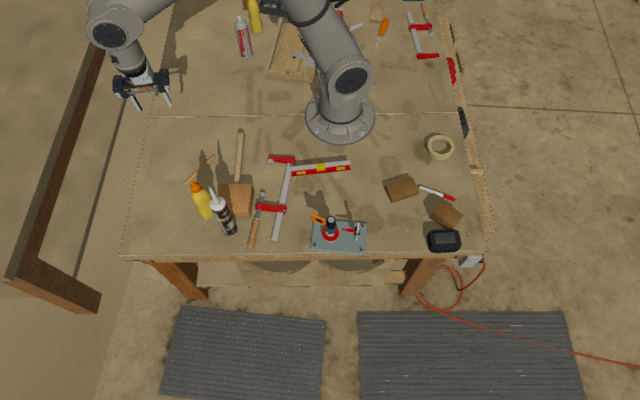

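The side crop shows the support with cap top near side pixel (331,219), pointer tip near (342,230), and orange lever to the left. The top view shows cap top near (301,167), pointer tip near (289,173), lever to the right. I'll fit a pose to these hand-picked points.

```bash
cat > fit.py <<'E'
from h import *
from scipy.optimize import least_squares
cs={n:shot(n) for n in('side','top')}
S=lambda x,y:(280+x/4-.375,170+y/4-.375)
T=lambda x,y:(250+(x-400)/4-.375,120+y/4-.375)
def pts(h,th):
    a=np.radians(-110)+th;L=[.07*np.cos(a),.07*np.sin(a)]
    return dict(c1=(.06,.125,.012),c2=(.06,-.065,.012),c3=(-.06,-.065,.012),c4=(-.06,.125,.012),cap=(0,0,.14),idx=(0,0,.032),tip=(0,.038,h),post=(0,.09,.116),lt=(*L,.122),lb=(*L,.078))
obs=[('side','c1',S(340,334)),('side','c2',S(123,317)),('side','c4',S(347,211)),('side','cap',S(205,195)),('side','idx',S(202,255)),('side','tip',S(249,239)),('side','lt',S(130,176)),('side','lb',S(131,201)),('side','post',S(315,212)),
('top','c1',T(470,157)),('top','c2',T(698,181)),('top','c3',T(684,318)),('top','c4',T(447,294)),('top','cap',T(604,190)),('top','tip',T(558,214)),('top','lt',T(690,236)),('top','post',T(484,178))]
def res(v,full=False):
    x,y,w,h,th=v[:5];P=pts(h,th);r=[]
    c,s=np.cos(w),np.sin(w)
    for n,k,uv in obs:
        p=P[k];q=(x+c*p[0]-s*p[1],y+s*p[0]+c*p[1],p[2])
        o=v[5:7] if n=='side' else v[7:9]
        r.append(np.array(proj(cs[n],q))+o-uv)
    if full: return r
    return np.concatenate([np.ravel(r),np.array(v[5:])/1.0])
s=least_squares(res,[.53,-.008,0,.08,.05,0,0,0,0],loss='soft_l1')
J=np.linalg.inv(s.jac.T@s.jac)
print(np.round(s.x,4),'yaw',np.degrees(s.x[2]),'sd',np.round(np.sqrt(np.diag(J))*.4,4))
for o,r in zip(obs,res(s.x,True)): print(o[0],o[1],np.round(r,2))
E
python3 fit.py
```

```text
[ 0.5338 -0.0076 -0.0169  0.0647  0.022   0.3623 -0.1242  0.4357 -0.0473] yaw -0.968770718226384 sd [0.0011 0.0011 0.0058 0.0029 0.0168 0.3168 0.2917 0.3487 0.3262]
side c1 [0.86 0.61]
side c2 [-0.41  0.18]
side c4 [ 0.45 -0.73]
side cap [0.09 0.75]
side idx [ 0.25 -1.19]
side tip [-0.09 -0.04]
side lt [-0.84 -0.06]
side lb [-0.8  -0.73]
side post [0.01 1.8 ]
top c1 [-1.37 -1.97]
top c2 [ 0.6  -1.78]
top c3 [0.12 0.48]
top c4 [-0.84  0.07]
top cap [0.05 0.08]
top tip [0.11 0.01]
top lt [0.89 0.32]
top post [-0.45  2.25]
```

Call:
play_rows(
  series=[
    [[0,0,-5],-10],
    [[4,-4,-8],-20],
    [[8,-8,-8],-30],
    [[12,-12,-8],-40],
    [[16,-16,-8],-50],
  ],
  hand=9.4,
)

```text
t: 1.72
ee_pos: [0.2867, -0.4555, 0.2857]
tool_rot: [180.0, 0.0, 65.1]
wrist_force: [1.1, -0.7, 0.2]
opening: 0.094
gripper_force: 0.0
```

```bash
cat > go.py <<'E'
# usage: go.py x y z yaw -> shift in tool cm and turn
from h import *; import sys
t=np.array([float(a) for a in sys.argv[1:5]]);s=robot.read_state();R=rot(s['tool_rot'])
print('t',s['t'],'pos',np.round(s['ee_pos'],4),'rot',np.round(s['tool_rot'],2),'j',np.round(s['joint_positions'],1))
dy=(t[3]-s['tool_rot'][2]+180)%360-180
print('shift cm',np.round(100*R.T@(t[:3]-s['ee_pos']),2),'turn',-dy)
E
python3 go.py .534 -.008 .25 115
```

```text
t 1.725 pos [ 0.2867 -0.4555  0.2857] rot [1.7997e+02 2.0000e-02 6.5090e+01] j [ 59.6   8.3  -9.6 103.3   1.5  68.5  24.6]
shift cm [51.01  3.58  3.56] turn -49.90671258648945
```

Call:
play_rows(
  series=[
    [[5.5,0.4,0],-10],
    [[11,0.8,0],-20],
    [[16.5,1.2,0],-30],
    [[22,1.5,0],-40],
    [[27.5,1.9,0],-50],
  ],
)

```text
t: 2.35
ee_pos: [0.421, -0.2149, 0.2858]
tool_rot: [180.0, 0.0, 115.1]
wrist_force: [1.0, -1.7, 0.6]
opening: 0.0943
gripper_force: 0.0
```

```bash
python3 go.py .534 -.008 .25 115
```

```text
t 2.35 pos [ 0.421  -0.2149  0.2858] rot [1.7998e+02 5.0000e-02 1.1508e+02] j [ 44.8   2.6 -26.1 109.8   1.3  67.8  43.3]
shift cm [13.95 19.01  3.58] turn 0.08395099542303797
```

Call:
play_rows(
  series=[
    [[3.5,4.8,0],0],
    [[7,9.5,0],0],
    [[10.5,14.3,1],0],
    [[13.9,19,3.6],0],
    [[13.9,19,3.6],0],
  ],
)

```text
t: 2.98
ee_pos: [0.535, -0.0065, 0.2479]
tool_rot: [-179.9, -0.2, 115.1]
wrist_force: [0.9, -0.6, -0.4]
opening: 0.0936
gripper_force: 0.0
```

```bash
python3 go.py .534 -.008 .25 115; python3 - <<'E'
from h import *
a=shot('side','side1.png')['pixels'];b=shot('top','top1.png')['pixels']
f=lambda i,x,y:cv2.resize(i[y:y+120,x:x+100],(400,480),interpolation=cv2.INTER_CUBIC)
cv2.imwrite('pics/c1.png',np.hstack([f(a,280,170),f(b,250,120)]))
cs={n:shot(n) for n in('side','top')}
for t in ['grip','lever_tip','pointer_tip','index']:
  for n in cs:
    for p in spotter.pinpoint(t,n)[:1]: print(t,n,np.round(p['point'],1),round(p['conf'],2))
for z in(.25,): 
  x=[.534,-.008,z]; print([np.round(proj(cs[n],x),1) for n in cs])
E
```

```text
t 2.975 pos [ 0.535  -0.0065  0.2479] rot [-1.7995e+02 -1.6000e-01  1.1510e+02] j [ 26.6  12.5 -37.5 105.1   8.2  65.2  11.4]
shift cm [-0.09 -0.15 -0.21] turn 0.10137975656562048
grip side [329.2 221. ] 0.42
grip top [442.2 212.5] 0.44
lever_tip side [311.8 219.4] 0.68
pointer_tip side [341.6 228.5] 0.57
index side [328.5 235.8] 0.8
[array([331.2, 203.9]), array([298.6, 154.6])]
```

View pics/c1.png

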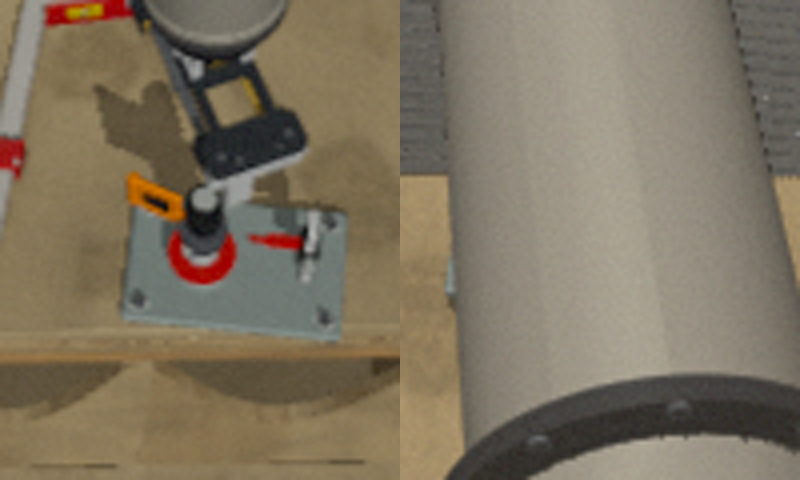

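The side view shows the open gripper above the cap (cap top at crop (205,195)), with one finger at +x/+y and the lever clear to its left. The arm blocks the top camera, so I'm descending with only the side view.

Call:
play_rows(
  series=[
    [[0,0,5],0],
    [[0,-0.1,10],0],
    [[0,-0.1,13],0],
    [[0,-0.1,14.7],0],
    [[0,-0.1,14.7],0],
  ],
)

```text
t: 4.2
ee_pos: [0.5336, -0.0111, 0.1021]
tool_rot: [-179.9, -0.0, 114.8]
wrist_force: [0.5, -0.2, 0.5]
opening: 0.0941
gripper_force: 0.0
```

```bash
python3 go.py .534 -.008 .101 115; python3 - <<'E'
from h import *
a=shot('side','side2.png')['pixels']
cv2.imwrite('pics/c2.png',cv2.resize(a[180:270,280:370],(600,600),interpolation=cv2.INTER_CUBIC))
E
```

```text
t 4.2 pos [ 0.5336 -0.0111  0.1021] rot [-1.7995e+02 -4.0000e-02  1.1477e+02] j [ 23.2  21.9 -34.8 113.9  16.3  49.1   4.2]
shift cm [0.26 0.17 0.11] turn -0.22830503352528808
```

View pics/c2.png

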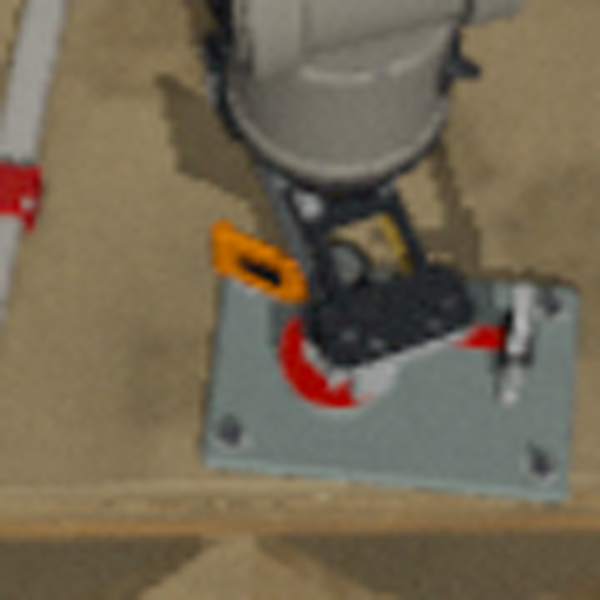

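Call:
play_rows(
  series=[
    [[0.25,0.15,0.1],0],
    [[0.25,0.15,0.1],0],
    [[0.25,0.15,0.1],0],
    [[0.25,0.15,0.1],0],
    [[0.25,0.15,0.1],0],
  ],
  hand=2.6,
)

```text
t: 4.88
ee_pos: [0.5341, -0.0082, 0.1016]
tool_rot: [180.0, 0.0, 114.8]
wrist_force: [-0.3, -0.4, 0.2]
opening: 0.0475
gripper_force: 0.0
```

```bash
python3 - <<'E'
import cv2,numpy as np
np.set_printoptions(linewidth=200)
for n,(x,y,w,h) in dict(side0=(318,224,42,22),side1=(318,224,42,22),top0=(272,164,42,28)).items():
    i=cv2.imread(f'pics/{n}.png').astype(int)[y:y+h,x:x+w]
    r=i[...,2]-np.maximum(i[...,1],i[...,0]); print(n,x,y)
    for k,row in enumerate(r): print(y+k,' '.join('%3d'%v if v>25 else '  .' for v in row))
E
```

```text
side0 318 224
224   .   .   .  43  70  78  75  63  31   .   .   .   .   .   .   .   .   .   .   .   .   .   .   .   .   .   .   .   .   .   .   .   .   .   .   .   .   .   .   .   .   .
225   .   .   .   .   .  38  36   .   .   .   .   .   .   .   .   .   .   .   .   .   .   .   .   .   .   .   .   .   .   .   .   .   .   .   .   .   .   .   .   .   .   .
226   .   .   .   .   .   .   .   .   .   .   .   .   .   .   .   .   .   .   .   .   .   .   .   .   .   .   .   .   .   .   .   .   .   .   .   .   .   .   .   .   .   .
227   .   .   .   .   .  30  38   .   .   .   .   .   .   .   .   .   .   .   .   .   .   .   .   .   .   .   .   .   .   .   .   .   .   .   .   .   .   .   .   .   .   .
228   .   .   .   .   .  93  98   .   .   .   .   .   .   .   .   .   .   .  33  47   .   .   .   .   .  29   .   .   .  72  77  67  64  50  30   .   .   .   .   .   .   .
229   .   .   .   .  57 121 106  28   .   .   .   .   .   .   .   .   .   .  69 116  31   .   .   .  67 115 109 105 104 140 149 143 141 132 118 113 100  59   .   .   .   .
230   .   .   .   .  84 146 150  72   .   .   .   .   
[... 10624 characters left out ...]
   .   .   .
188   .   .   .   .   .   .   .   .   .   .   .   .   .   .   .   .   .   .   .   .   .   .   .   .   .   .   .   .   .   .   .   .   .   .   .   .   .   .   .   .   .   .
189   .   .   .   .   .   .   .   .   .   .   .   .   .   .   .   .   .   .   .   .   .   .   .   .   .   .   .   .   .   .   .   .   .   .   .   .   .   .   .   .   .   .
190   .   .   .   .   .   .   .   .   .   .   .   .   .   .   .   .   .   .   .   .   .   .   .   .   .   .   .   .   .   .   .   .   .   .   .   .   .   .   .   .   .   .
191   .   .   .   .   .   .   .   .   .   .   .   .   .   .   .   .   .   .   .   .   .   .   .   .   .   .   .   .   .   .   .   .   .   .   .   .   .   .   .   .   .   .
```

```bash
cat > ren.py <<'E'
from h import *
from scipy.optimize import least_squares
cs={n:shot(n) for n in('side','top')}
K=16
def red(f):
    i=cv2.imread('pics/'+f).astype(float); return np.clip(i[...,2]-np.maximum(i[...,1],i[...,0])-8,0,None)
obs={'side':red('side0.png'),'top':red('top0.png')}
W={n:np.zeros((400,640)) for n in obs}; SC={n:np.full((400,640),148.) for n in obs}
def put(n,x0,y0,r,c,sc=148.): W[n][r[0]:r[1],x0+c[0]:x0+c[1]]=1; SC[n][r[0]:r[1],x0+c[0]:x0+c[1]]=sc
put('side',318,0,(226,234),(21,38)); put('side',318,0,(236,244),(0,24)); put('side',318,0,(229,236),(0,6)); put('side',318,0,(232,236),(18,22))
W['side'][236,318+9:318+15]=0
put('top',272,0,(168,176),(0,20),156.); put('top',272,0,(177,189),(19,25),156.); put('top',272,0,(184,190),(28,36),86.); put('top',272,0,(181,185),(37,41),156.); W['top'][181,272+39:]=0
for n in W: W[n][:,:]*=1
W['side'][:,318+37:318+40]=0; W['top'][:,272:275]=0
def hull(n,P,o,box):
    x0,y0,w,h=box
    q=np.array([proj(cs[n],p) for p in P])+o
    q=(q-[x0,y0]+.5)*K-.5
    im=np.zeros((h*K,w*K),np.uint8)
    cv2.fillConvexPoly(im,np.round(cv2.convexHull(q.astype(np.float32))*256).astype(np.int32),1,shift=8)
    return im.reshape(h,K,w,K).mean((1,3))
B={'side':(315,222,48,24),'top':(268,164,50,30)}
a=np.linspace(0,2*np.pi,120)
def res(v,out=0):
    x,y,w,h,hw0,hw1=v[:6]; o={'side':v[6:8],'top':v[8:10]}
    R=np.array([[np.cos(w),-np.sin(w),0],[np.sin(w),np.cos(w),0],[0,0,1]]);t=[x,y,0]
    D=[(.03*np.cos(k),.03*np.sin(k),z) for k in a for z in(.028,.032)]
    # tip triangle + body
    Pp=[(s*(hw0 if yy<.04 else hw1),yy,h+z) for yy in(.038,.1) for s in(-1,1) for z in(-.002,.002)]
    r=[]
    for n in obs:
        x0,y0,ww,hh=B[n];sl=(slice(y0,y0+hh),slice(x0,x0+ww))
        m=np.maximum(*[hull(n,[R@p+t for p in Q],o[n],B[n]) for Q in(D,Pp)])
        e=(m-np.clip(obs[n][sl]/SC[n][sl],0,1.))*W[n][sl]; r.append(e.ravel())
        if out: print(n,'rms',np.sqrt((e**2).sum()/W[n][sl].sum())); print(np.round(e*10).astype(int)[:, :].__str__() if out>1 else '')
    return np.concatenate(r+[np.array(v[6:])*.1])
best=None
for h0 in(.068,.074,.08):
    s=least_squares(res,[.534,-.008,-.017,h0,.002,.005,0,0,0,0],x_scale=[.003,.003,.05,.005,.002,.003,.5,.5,.5,.5],diff_step=[1e-3,.06,.1,.01,.1,.1]+[.1]*4,loss='soft_l1',f_scale=.2)
    # diff_step is relative; restart with Nelder-Mead polish
    from scipy.optimize import minimize
    sc=np.array([.002,.002,.03,.004,.001,.002,.3,.3,.3,.3]);f=lambda u:(2*(np.sqrt(1+(res(s.x+u*sc)/.2)**2)-1)).sum()
    m=minimize(f,np.zeros(10),method='Powell',options=dict(maxiter=30,xtol=1e-2,ftol=1e-6))
    v=s.x+m.x*sc; print(h0,m.fun,np.round(v,4)); 
    if best is None or m.fun<best[0]: best=(m.fun,v)
res(best[1],1)
# profile in h
v=best[1]
for h in np.arange(-.006,.0065,.002):
    idx=[0,1,2,4,5,6,7,8,9]
    def g(u):
        w=v.copy();w[idx]+=u*sc[idx];w[3]+=h;return (2*(np.sqrt(1+(res(w)/.2)**2)-1)).sum()
    print(round(v[3]+h,4),minimize(g,np.zeros(9),method='Powell',options=dict(maxiter=8,xtol=1e-2)).fun)
E
time python3 ren.py
```

```text
0.068 131.09432437856583 [ 0.5324 -0.0079 -0.036   0.0672  0.0015  0.0083  0.1428  0.0028  0.1866
  0.0108]
0.074 130.06840205101517 [ 0.5324 -0.0077 -0.0326  0.0671  0.0014  0.0083  0.0826  0.0024  0.2529
 -0.003 ]
0.08 130.32815890068102 [ 0.5325 -0.0078 -0.0324  0.067   0.0014  0.0083  0.1142 -0.0146  0.2273
 -0.0038]
side rms 0.10087703831149823

top rms 0.12887890761972684

0.0611 163.7524817187542
0.0631 137.76370624794063
0.0651 132.62258657154513
0.0671 130.05625618208165
0.0691 148.87750813906763
0.0711 183.48961797346908
0.0731 228.44932821348462
real	6m17.848s
user	6m10.856s
sys	0m0.477s
```

Call:
play_rows(
  series=[
    [[0,0,0],0],
    [[0,0,0],0],
    [[0,0,0],0],
    [[0,0,0],0],
  ],
)

```text
t: 5.48
ee_pos: [0.5337, -0.0084, 0.1015]
tool_rot: [-180.0, -0.0, 114.8]
wrist_force: [-5.3, -2.0, 5.4]
opening: 0.0298
gripper_force: 30.0
```

```bash
cat > lin.py <<'E'
from h import *
from scipy.optimize import brentq
cs={n:shot(n) for n in('side','top')}
a=np.linspace(0,2*np.pi,721)
x,y=.5335,-.008
D=np.array([(x+.03*np.cos(k),y+.03*np.sin(k),z) for k in a for z in(.028,.032)])
E={};
for n,b,lr in(('side',240.55,321.65),('top',187.43,292.45)):
    q=np.array([proj(cs[n],p) for p in D]); E[n]=np.array([lr-q[:,0].min(),b-q[:,1].max()])
    print(n,'offset',E[n],'width',np.ptp(q[:,0]),'rows',q[:,1].min()+E[n][1])
def row(n,w,h,col):
    P=lambda s:np.array(proj(cs[n],(x-s*np.sin(w),y+s*np.cos(w),h)))+E[n]
    s=brentq(lambda s:P(s)[0]-col,-.05,.2); return P(s)[1],s
for wd in(-4,-3,-2,-1,0,1):
    w=np.radians(wd);o=[]
    for n,L in(('side',((347,229.58),(350,229.84),(352,230.14))),('top',((275,171.79),(279,172.05),(283,172.49)))):
        o.append([round(brentq(lambda h:row(n,w,h,c)[0]-r,0,.2)*1000,1) for c,r in L])
    print(wd,o)
E
python3 lin.py
```

```text
side offset [ 0.4648972 -0.2414077] width 17.428232779880148 rows 223.98219199727043
top offset [0.30731818 0.27848023] width 19.293628132206834 rows 168.50543858609163
-4 [[71.2, 72.4, 72.0], [52.1, 56.4, 58.6]]
-3 [[69.0, 69.7, 69.1], [57.5, 60.9, 62.3]]
-2 [[66.7, 67.0, 66.2], [62.7, 65.4, 65.9]]
-1 [[64.5, 64.4, 63.2], [67.9, 69.7, 69.5]]
0 [[62.2, 61.7, 60.3], [72.9, 74.0, 73.1]]
1 [[60.0, 59.0, 57.3], [77.9, 78.2, 76.5]]
```

Call:
play_rows(
  series=[
    [[0,0,-1],0],
    [[0,0,-2],0],
    [[0,0,-3],0],
    [[0,0,-4.1],0],
    [[0,0,-4.1],0],
  ],
)

```text
t: 6.2
ee_pos: [0.5338, -0.0084, 0.1435]
tool_rot: [-180.0, 0.0, 114.8]
wrist_force: [-5.5, -3.7, -3.7]
opening: 0.0292
gripper_force: 30.0
```

Call:
play_rows(
  series=[
    [[0,0,0],0],
    [[0,0,0],0],
  ],
)

```text
t: 6.45
ee_pos: [0.5338, -0.0084, 0.143]
tool_rot: [-180.0, 0.0, 114.8]
wrist_force: [-6.7, -2.3, -3.4]
opening: 0.0297
gripper_force: 30.0
```

```bash
python3 - <<'E'
from h import *
a=shot('side','side3.png')['pixels'];b=shot('top','top3.png')['pixels']
f=lambda i,x,y:cv2.resize(i[y:y+90,x:x+70],(400,514),interpolation=cv2.INTER_CUBIC)
cv2.imwrite('pics/c3.png',np.hstack([f(a,300,180),f(b,265,130)]))
E
```

```text
(no output)
```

View pics/c3.png

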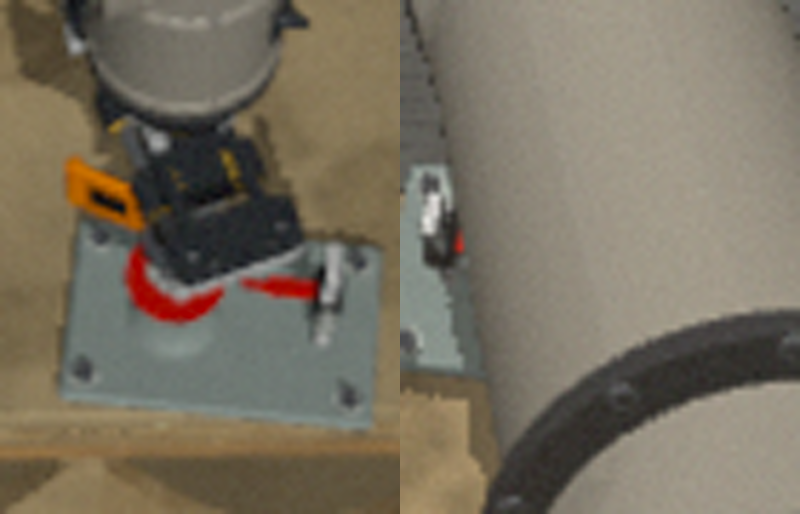

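The leg is up: the side view shows the disc around (330,229) with the pointer tip near (343,230), and the lever still open at the left. I'll now check the level differentially and get the yaw from the plate edges.

```bash
python3 - <<'E'
from h import *
cs={n:shot(n) for n in('side','top')}
i=cv2.imread('pics/side3.png').astype(int)[220:240,318:360]
r=i[...,2]-np.maximum(i[...,1],i[...,0])
for k,row in enumerate(r): print(220+k,' '.join('%3d'%v if v>15 else '  .' for v in row))
# plate near edge by "greyness" (B-R) transitions per column
for n,f,cols,rows,pl in(('side','side0.png',range(314,362,1),(240,262),(.06,.012)),('top','top0.png',range(264,318),(185,206),(-.06,.012))):
    im=cv2.GaussianBlur(cv2.imread('pics/'+f).astype(float),(0,0),.5); g=im[...,0]-im[...,2]  # grey plate: ~0/+, wood: negative
    pts=[]
    for c in cols:
        s=g[rows[0]:rows[1],c]; hi,lo=np.median(s[:4]),s.min(); th=-25
        k=np.where((s[:-1]>th)&(s[1:]<=th))[0]
        if len(k): k=k[0]; pts.append((c,rows[0]+k+(s[k]-th)/(s[k]-s[k+1])))
    p=np.array(pts)
    for _ in range(4):
        co=np.polyfit(p[:,0],p[:,1],1); e=p[:,1]-np.polyval(co,p[:,0]); p=p[abs(e)<max(.3,1.5*e.std())]
    out=[]
    for wd in(-5,-4,-3,-2,-1,0,1):
        w=np.radians(wd);q=[proj(cs[n],(.5335+np.cos(w)*pl[0]-np.sin(w)*s,-.008+np.sin(w)*pl[0]+np.cos(w)*s,z)) for z in(.012,) for s in(-.065,.125)]
        out.append((q[1][1]-q[0][1])/(q[1][0]-q[0][0]))
    print(n,len(p),'slope',co[0],'resid',e.std(),'yaw',np.interp(co[0],*zip(*sorted(zip(out,(-5,-4,-3,-2,-1,0,1))))))
E
```

```text
220   .   .   .   .  16  31  36   .   .   .   .   .   .   .   .   .   .   .   .   .   .   .   .   .   .   .   .   .   .   .   .   .   .   .   .   .   .   .   .   .   .   .
221   .   .   .   .   .   .   .   .   .   .   .   .   .   .   .   .   .   .   .   .   .   .   .   .   .   .   .   .   .   .   .   .   .   .   .   .   .   .   .   .   .   .
222   .   .   .   .   .   .  25   .   .   .   .   .   .   .   .   .   .   .   .   .   .   .   .   .   .   .   .   .   .   .   .   .   .   .   .   .   .   .   .   .   .   .
223   .   .   .   .   .  57  83  23   .   .   .   .   .   .   .   .   .   .   .   .   .   .   .   .   .   .   .   .   .   .   .   .   .   .   .   .   .   .   .   .   .   .
224   .   .   .   .  38 117 110  35   .   .   .   .   .   .   .   .   .   .   .   .   .   .   .   .   .   .   .   .   .   .   .   .   .   .   .   .   .   .   .   .   .   .
225   .   .   .   .  62 153 138  91  25   .   .   .   .   .   .   .   .   .   .   .   .   .   .   .   .   .   .   .   .   .   .   .   .   .   .   .   .   .   .   .   .   .
226   .   .   .   .  78 157 160  68   .   .   .   .   .   .   .   . 
[... 1806 characters left out ...]
.   .   .   .   .
237   .   .   .   .   .   .   .   .   .   .   .   .   .   .   .   .   .   .   .   .   .   .   .   .   .   .   .   .   .   .   .   .   .   .   .   .   .   .   .   .   .   .
238   .   .   .   .   .   .   .   .   .   .   .   .   .   .   .   .   .   .   .   .   .   .   .   .   .   .   .   .   .   .   .   .   .   .   .   .   .   .   .   .   .   .
239   .   .   .   .   .   .   .   .   .   .   .   .   .   .   .   .   .   .   .   .   .   .   .   .   .   .   .   .   .   .   .   .   .   .   .   .   .   .   .   .   .   .
side 48 slope 0.09880623481651923 resid 0.06749672481272515 yaw -1.8367295064757458
top 54 slope 0.12100156522980274 resid 0.09355830096344023 yaw -1.8079331318084795
```

```bash
python3 - <<'E'
from h import *
from scipy.optimize import brentq
cs={n:shot(n) for n in('side','top')}
a=np.linspace(0,2*np.pi,721);x,y=.5335,-.008;w=np.radians(-1.82)
L={'side':((347,229.58),(350,229.84),(352,230.14)),'top':((275,171.79),(279,172.05),(283,172.49))}
for n,b,lr,zd in(('side',240.8,321.6,.03),('top',187.7,292.4,.03),('side',236.15,321.6,.0715)):
    q=np.array([proj(cs[n],(x+.03*np.cos(k),y+.03*np.sin(k),zd+z)) for k in a for z in(-.002,.002)])
    E=np.array([lr-q[:,0].min(),b-q[:,1].max()])
    def row(h,col):
        P=lambda s:np.array(proj(cs[n],(x-s*np.sin(w),y+s*np.cos(w),h)))+E
        return P(brentq(lambda s:P(s)[0]-col,-.05,.2))[1]
    print(n,zd,'off',E,[round(brentq(lambda h:row(h,c)-r,0,.2)*1000,1) for c,r in L[n]])
E
```

```text
side 0.03 off [0.4148972 0.0085923] [68.5, 68.7, 67.8]
top 0.03 off [0.25731818 0.54848023] [66.8, 69.2, 69.7]
side 0.0715 off [ 0.42550919 -0.01773304] [68.3, 68.5, 67.6]
```

Call:
play_rows(
  series=[
    [[0,0,0.1],-5],
    [[0,0,0.1],-13],
    [[0,0,0.1],-21],
    [[0,0,0.1],-29],
    [[0,0,0.1],-37],
  ],
)

```text
t: 7.38
ee_pos: [0.5344, -0.0077, 0.1422]
tool_rot: [179.9, 0.0, 152.0]
wrist_force: [-1.4, 1.2, -4.6]
opening: 0.0295
gripper_force: 30.6
```

Call:
play_rows(
  series=[
    [[0,0,0],-6],
    [[0,0,0],-12],
    [[0,0,0],-18],
    [[0,0,0],-22],
    [[0,0,0],-22],
  ],
)

```text
t: 8.0
ee_pos: [0.5339, -0.0072, 0.142]
tool_rot: [179.9, -0.0, 173.8]
wrist_force: [-4.4, 3.9, -4.1]
opening: 0.0298
gripper_force: 38.9
```

```bash
python3 - <<'E'
from h import *
s=robot.read_state();print(s['ee_pos'],s['tool_rot'],s['wrist_force'],s['torque'],s['joint_positions'])
a=shot('side','side4.png')['pixels']
cv2.imwrite('pics/c4.png',cv2.resize(a[180:270,290:380],(600,600),interpolation=cv2.INTER_CUBIC))
E
```

```text
[ 0.53392026 -0.00722495  0.14200377] [ 1.79923481e+02 -2.15523221e-02  1.73824838e+02] [-4.40444281  3.88603265 -4.14078639] [ 1.05100391  1.05803579 -0.57820262] [ 33.59802611  21.76765396 -48.00371126 111.46381114  19.51775047
  55.17869312  60.09155716]
```

View pics/c4.png

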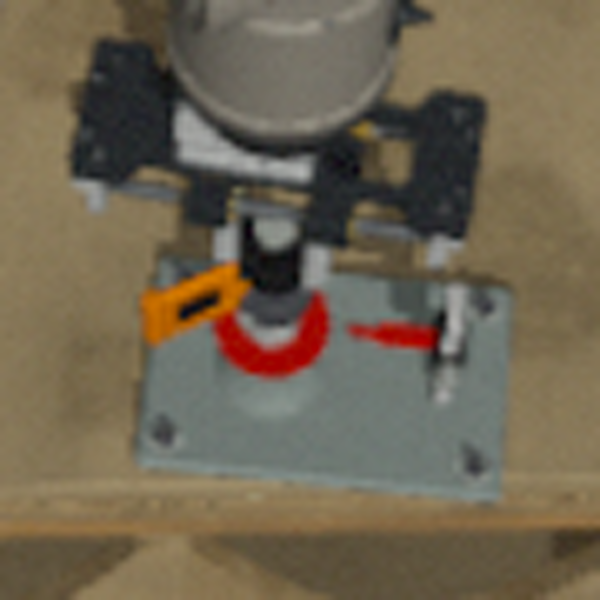

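The side view shows the hand turned with the fingers along y. The lever has swung to about (313,228), and the disc sits beside the pointer. I'll check the lever angle against predicted positions.

```bash
python3 - <<'E'
from h import *
c=shot('side');E=np.array([.42,0])
i=c['pixels'].astype(int);m=(i[...,2]-i[...,0]>90)&(i[...,1]-i[...,0]>40);m[:215]=0;m[240:]=0;m[:,:305]=0;m[:,332:]=0
ys,xs=np.nonzero(m);print('obs bbox',xs.min(),xs.max(),ys.min(),ys.max(),'cent',xs.mean(),ys.mean())
print([ (p['point'],p['conf']) for p in spotter.pinpoint('lever_tip','side')[:2]])
for th in(.7,.8,.85,.9,.95):
    a=np.radians(-110-1.82)+th;P=lambda r,z:np.array(proj(c,(.5335+r*np.cos(a),-.008+r*np.sin(a),z+.0405)))+E
    print(th,'outer top',P(.07,.122),'outer bot',P(.07,.078),'tip',P(.064,.1))
E
```

```text
obs bbox 311 327 220 231 cent 317.94 225.0
[([310.7, 228.7], 0.47)]
0.7 outer top [309.54714055 221.12498637] outer bot [309.90312634 226.72195355] tip [311.552766   223.54296696]
0.8 outer top [310.1704175  223.06923157] outer bot [310.50939031 228.62355567] tip [312.1182722 225.2987338]
0.85 outer top [310.56256779 224.0199693 ] outer bot [310.89068774 229.55335072] tip [312.47336331 226.15700306]
0.9 outer top [311.00734697 224.95311388] outer bot [311.3230723  230.46588274] tip [312.87571142 226.99919715]
0.95 outer top [311.50378877 225.86619801] outer bot [311.80560031 231.35874249] tip [313.32442819 227.82310078]
```

Call:
play_rows(
  series=[
    [[0,0,0],-1],
    [[0,0,0],-1],
    [[0,0,0],-1],
  ],
)

```text
t: 8.52
ee_pos: [0.5338, -0.0072, 0.142]
tool_rot: [179.9, -0.0, 174.8]
wrist_force: [-5.0, 3.9, -3.0]
opening: 0.0296
gripper_force: 39.0
```

```bash
python3 - <<'E'
from h import *
s=robot.read_state();print(s['t'],s['ee_pos'],s['tool_rot'],s['wrist_force'],s['torque'],s['gripper_force'],s['opening'])
i=shot('side','side5.png')['pixels'].astype(int)[218:240,318:360]
r=i[...,2]-np.maximum(i[...,1],i[...,0])
for k,row in enumerate(r): print(218+k,' '.join('%3d'%v if v>15 else '  .' for v in row))
E
```

```text
8.525 [ 0.53379231 -0.00721453  0.14199084] [ 1.79934584e+02 -3.22487381e-02  1.74755345e+02] [-4.98980548  3.87571842 -3.02358721] [ 0.99778566  1.22554868 -0.63602127] 39.02036592364311 0.02964041089771159
218   .   .   .   .   .   .   .   .   .   .   .   .   .   .   .   .   .   .   .   .   .   .  17   .   .   .   .   .   .   .   .   .   .   .   .  16   .   .   .   .  17   .
219   .   .   .   .   .  31  58  49   .   .   .   .   .   .   .   .   .   .   .   .   .   .   .   .   .   .   .   .  16   .   .   .   .   .   .   .   .   .   .   .   .   .
220   .   .   .  52  80  86  87  70   .   .   .   .   .   .   .   .   .   .   .   .   .   .   .   .   .   .   .   .   .   .   .   .   .   .   .   .   .   .   .   .   .   .
221  21  64  81  84  88  88  87  64   .   .   .   .   .   .   .   .   .   .   .   .   .   .   .   .   .   .   .   .   .   .   .   .   .   .   .   .   .   .   .   .   .   .
222  83  86  87  84  84  88  87  78  68  46   .   .   .   .   .   .   .   .   .   .   .   .   .   .   .   .   .   .   .   .   .   .   .   .   .   .   .   .   .   .   .   .
223  86  87  78  64  58  80  88 
[... 2191 characters left out ...]
   .   .   .
236   .   .   .   .   .   .   .   .   .  16  34  69  80  78  71  36   .   .   .   .   .   .   .   .   .   .   .   .   .   .   .   .   .   .   .   .   .   .   .   .   .   .
237   .   .   .   .   .   .   .   .   .   .   .   .   .   .   .   .   .   .   .   .   .   .   .   .   .   .   .   .   .   .   .   .   .   .   .   .   .   .   .   .   .   .
238   .   .   .   .   .   .   .   .   .   .   .   .   .   .   .   .   .   .   .   .   .   .   .   .   .   .   .   .   .   .   .   .   .   .   .   .   .   .   .   .   .   .
239   .   .   .   .   .   .   .   .   .   .   .   .   .   .   .   .   .   .   .   .   .   .   .   .   .   .   .   .   .   .   .   .   .   .   .   .   .   .   .   .   .   .
```

Call:
play_rows(
  series=[
    [[0,0,0],-1.5],
    [[0,0,0],-3],
    [[0,0,0],-3],
    [[0,0,0],-3],
  ],
)

```text
t: 9.07
ee_pos: [0.5328, -0.0071, 0.1416]
tool_rot: [179.9, -0.1, 177.8]
wrist_force: [-9.4, 5.1, -4.3]
opening: 0.0295
gripper_force: 38.8
```

```bash
python3 - <<'E'
from h import *
s=robot.read_state();print(s['t'],s['ee_pos'],s['tool_rot'],s['wrist_force'],s['torque'],s['gripper_force'],s['opening'])
b=shot('side','side6.png')['pixels']
for f in('side4.png','side5.png','side6.png'):
    i=cv2.imread('pics/'+f).astype(float)[215:236,306:322]
    o=np.clip(np.minimum(i[...,2]-i[...,0]-60,100),0,None);Y,X=np.mgrid[215:236,306:322]
    print(f,(o*X).sum()/o.sum(),(o*Y).sum()/o.sum(),o.sum())
E
```

```text
9.075 [ 0.53276114 -0.00714169  0.14158879] [ 1.79947656e+02 -1.42417721e-01  1.77775048e+02] [-9.3972255   5.12915783 -4.28711731] [ 1.12220351  2.38792001 -0.56477887] 38.755939453840256 0.029458782643938246
side4.png 315.6304758903246 225.65159155373465 6346.0
side5.png 315.63370539223394 225.65964470995127 6361.0
side6.png 315.6980205616081 225.7454350161117 6517.0
```

Call:
play_rows(
  series=[
    [[0,0,0],2],
    [[0,0,0],2],
    [[0,0,0],2],
    [[0,0,0],2],
  ],
)

```text
t: 9.62
ee_pos: [0.5328, -0.0071, 0.1416]
tool_rot: [180.0, -0.1, 175.8]
wrist_force: [-9.7, 4.7, -4.3]
opening: 0.0293
gripper_force: 36.2
```

```bash
python3 - <<'E'
from h import *
s=robot.read_state();print(s['t'],s['ee_pos'],s['tool_rot'],s['wrist_force'],s['torque'],s['gripper_force'],s['opening'])
b=shot('side','side7.png')['pixels']
i=b.astype(float)[215:236,306:322]
o=np.clip(np.minimum(i[...,2]-i[...,0]-60,100),0,None);Y,X=np.mgrid[215:236,306:322]
print((o*X).sum()/o.sum(),(o*Y).sum()/o.sum())
cv2.imwrite('pics/c7.png',cv2.resize(b[180:270,290:380],(600,600),interpolation=cv2.INTER_CUBIC))
E
```

```text
9.625 [ 0.53284688 -0.00708142  0.14161419] [ 1.79955367e+02 -1.29964067e-01  1.75796572e+02] [-9.70254663  4.72841368 -4.26172817] [ 1.14807568  2.18599912 -0.32411496] 36.16608515381813 0.029328021040025708
315.6212192446325 225.6904873844225
```

View pics/c7.png

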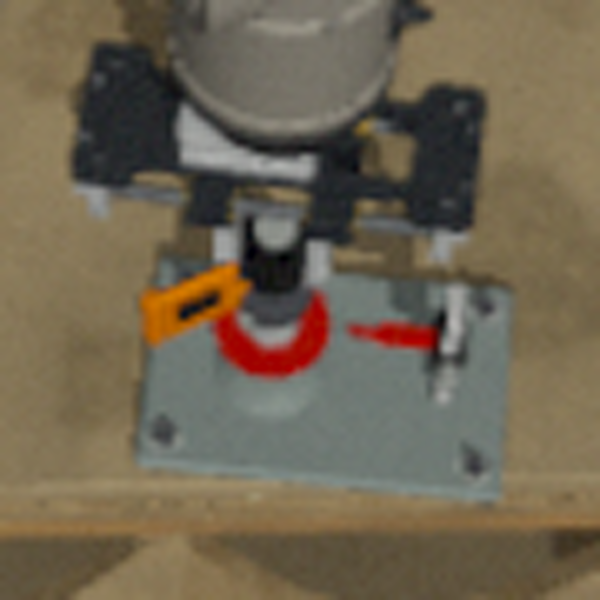

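The side view shows the lever closed, the cap gripped, and the red disc beside the pointer. I'll add half a millimetre of height and hand in.

Call:
play_rows(
  series=[
    [[0,0,-0.05],0],
    [[0,0,-0.05],0],
    [[0,0,-0.05],0],
    [[0,0,-0.05],0],
  ],
)

```text
t: 10.18
ee_pos: [0.5329, -0.0071, 0.1421]
tool_rot: [180.0, -0.1, 175.8]
wrist_force: [-10.2, 4.8, -3.9]
opening: 0.0298
gripper_force: 36.2
```

```bash
python3 -c "
from plant import robot
s=robot.read_state();print(s['ee_pos'],s['gripper_force'],s['torque']);print(robot.sign_off())"
```

```text
[ 0.53287669 -0.00707686  0.14213777] 36.17870785295963 [ 1.16258067  2.22946406 -0.23726225]
the job is handed in; nothing more can be done
None
```

Handed in at about 10 s with the cap still gripped, the lever against its closed stop and the index disc at about 70.5 mm; the images put the pointer at 68–69 mm (±1.5 mm), so I aimed just above its 70 mm minimum, and the bystanders were not touched.

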